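# Rock the tight lamp insert out of a microscope base

## Robot

A 6-joint arm with a two-finger parallel gripper is mounted at the origin on the work surface. World frame = base frame: x ahead of the robot, y to its left, z up, the work surface at z = 0. Lengths are in m, angles in rad, forces in N, time in s.
With the tool pointing down it reaches from about 0.275 to 0.825 m from the base axis. Payload 5.2 kg.
Tool frame: the origin (TCP) lies midway between the tips of the shut fingers; the grasp point (between the pads) lies 19 mm behind it (arm.pinch_z is the z of the grasp point in the tool frame, in m); z points along the fingers, y is the line along which they close (so a half turn about z gives the same grasp; the last joint's range is limited). The gripper opens to 93 mm and grips with 3 to 60 N. Pads are 15 mm wide; open, the fingers measure 128 mm over their backs; the gripper's body (75 mm by 188 mm) begins 65 mm behind the grasp point.
Start: joints at [0.951, 0.259, 1.535, -0, 1.348, -0.203], TCP at [0.223, 0.503, 0.219] pointing down, gripper open.
Joint ranges: [-3.14, 3.14], [-0.91, 2.08], [0.19, 2.58], [-1.22, 4.36], [0.22, 2.71], [-3.12, 3.12]. Speed limits (rad/s): [2.57, 2.57, 3.14, 3.14, 3.14, 3.14].

## Interface

Orientations are given as a unit quaternion [x, y, z, w].
In Python, from station import observe, viewer, workorder, arm gives the robot as it stands.
- The arm moves only by the shell command python3 -m creep 'ROWS' [FORCE]. ROWS is JSON, a list of rows, each a list of 3 entries, a list of its own where there are three numbers: the shift along the tool's x, y, z in mm, then the turn about the tool's z in rad, then the closure, from 0 (fully open) to 1 (shut). In form: [[[dx, dy, dz], yaw, claw], ...]. A call has 1 to 12 rows; each row shifts and turns the commanded pose from where the row before left it, along the tool's axes as they then stand; what a row does not reach is not made up. A row lasts 1/10 s, in which the tool goes at most 50 mm and 8.59 degrees, less where a joint would pass 70% of its speed; a pose out of reach is approached as far as the arm can. A call with a gripper value outside its range is refused whole. The fingers move at their own pace and stop on an object; FORCE is the grip in N (left out, the last holds). Time passes only in rows, so rows that do not move let the fingers close. It gives the time, the measured TCP pose, the force, the opening and the grip force at its end, in the units of the state.
- observe(): the state, without advancing time (a new reading comes with each control period).
- viewer.snapshot(name): name is "scene" or "top" or "wrist"; returns the picture (384x512x3 uint8, red, green, blue); there is no depth.
- viewer.calibration(name): a dict with "K" (3x3 intrinsics, pixels), "xyz" and "attitude" of the camera in the world; the wrist camera has in their place "T_tool_cam" (4x4, takes a point from camera to tool coordinates, whose origin is the TCP and whose axes are the flange's). Camera axes: x right, y up, looking along -z (the intrinsics and any distortion apply to the point x, -y, -z); pixel columns grow to the right and rows downward; lengths in m; the calibration is good to about 2 mm. A picture is of the moment at which its call begins: read the wrist's pose just before it. calibration takes no time and is no camera call.
- workorder.hand_in(): hands the job in; it is judged then, once.
The state is a dict: "clock": time; "q": joint angles; "joint_vel": joint speeds; "joint_torque": joint torques, N m; "position": TCP position; "tcp_rot": TCP orientation; "contact_force": force on the tool from outside, world axes, zero at the start; "torque": the same for the moment, N m; "opening": opening from 0.0 (shut) to 1.0 (fully open); "finger_force": force on a finger pad.
Only numpy, scipy, OpenCV 4.12 (cv2) and the standard library are available. Lean on these libraries where they do the work, as an engineer would, in place of code of your own. Each camera call takes 0.05 s, during which the arm holds its last target. There are 200 camera calls.

## Task

Strip the microscope's lamp base for cleaning: first take the amber filter plate out of its sloping holder and leave it standing on edge in an empty slot of the wooden rack. Then grip the lamp insert by its flat neck and, while it is still down in its seat, rock it side to side until it has pushed both blue clips back, lift it out, and finish while still holding it upright and still over its seat, just clear: its foot about 3 cm above the clips. Leave the blue filter, the oil bottle and the objective where they are.

Things in the scene. Friction and masses are not known exactly. Their poses are not given: they have to be found in the camera images.
- lamp_base: Grey microscope lamp base fixed to the bench, left or right, rack on the other side. Origin on the bench below the seat's centre; z up; x points away from the filter holder, roughly away from the robot; y, across the two blue clips, is the rocking direction. Deck 58 mm high, x -110 to +55 mm, y -75 to +75 mm. Clip tops 69 mm above the bench (71 with ribs).
- holder_floor (a point): Middle of the floor of the black sloping filter holder on the lamp base (66 mm to the -x side of the seat, 64 mm above the bench). Its slot runs along the base's y, is 12 mm wide between walls 80 mm long that rise 29 mm along the slope, and leans 25 degrees from vertical, top towards the base's -x.
- lamp_mid (a point): Centre, half-way up, of the loose lamp insert, 118 mm tall, 0.15 to 0.31 kg, axes as the base's when seated. Underside 59 mm below this point. Black body 37 (x) x 30 mm (y) with square shoulders 48 mm above the underside; above them an aluminium neck 36 (x) x 18 mm (y). Grip the neck firmly across its 18 mm, about 36 mm above this point. Seated, this point is 67 mm above the bench.
- lamp_foot (a point): Axis of the insert's round foot (8 mm radius, lying along x), 8 mm above its underside, 51 mm below lamp_mid; seated, 16 mm above the bench. The insert rocks about this axis towards the base's +y and -y. Leaning it about 0.2 rad (12 degrees) towards a clip pushes that clip about 8 mm back. With both clips back and the insert stood up again, it lifts out freely.
- clip_left (a joint): Blue clip on the +y side of lamp_base: how far it is pushed back, 0 to 9 mm (value in m). Stiff: it slides at about 10 N and stays where it is pushed. At the start its lip reaches 3 to 4 mm over the insert's shoulder, 3 mm above it, so the insert cannot be pulled straight out. It clears the shoulder beyond about 4.5 mm; push it back more than 5 mm.
- clip_right (a joint): The same on the -y side.
- filter_mid (a point): Centre of the loose amber filter plate in a dark steel frame, 8 mm thick (its x), 70 mm wide (its y), 85 mm tall (its z), about 0.09 kg. Starts in the sloping holder, its z leaning 25 degrees towards the base's -x; about 55 mm stand free above the holder's walls. Grip it across its 8 mm near the middle of the top edge, fingers pointing down along the plate.
- rack: Fixed pale wooden rack, 175 (x) x 90 mm (y), three slots along its y, 65 mm apart along x. Origin on the bench under its centre; z up; x roughly away from the robot. Slots 13 mm wide, 30 mm deep between 7 mm walls, open at the ends; slot floors 10 mm, wall tops 40 mm above the bench. The slot at x = -65 mm holds the blue filter.
- slot_middle (a point): Centre of the floor of the empty middle slot, 10 mm above the bench; axes as the rack's. A plate standing in it has its centre 42.5 mm above this point.
- slot_far (a point): The same for the empty slot at the rack's x = +65 mm.
- blue_filter_mid (a point): Centre of the blue filter plate, same size as the amber one, standing in the rack's slot at x = -65 mm. Leave it alone.
- oil_bottle: Loose amber bottle with a black cap, 32 mm across, 75 mm tall, origin at its underside. Leave it alone.
- objective: Loose steel microscope objective, 32 mm across, 43 mm tall, origin at its underside. Leave it alone.
Things that resemble listed ones, but are neither listed nor needed, are in the scene too. Several things look just like the rack: the one meant starts farthest from the robot's base. What is shaped like the part that bears lamp_mid but red is not meant.

How it is judged:
On the way, in this order (a step that is already met when the one before it is completed fails the run):
1. the amber filter stands on edge in an empty rack slot, let go (((x of filter_mid in the frame of slot_middle between -0.006 and 0.006 m and y of filter_mid in the frame of slot_middle between -0.02 and 0.02 m and z of filter_mid in the frame of slot_middle between 0.036 and 0.049 m) or (x of filter_mid in the frame of slot_far between -0.006 and 0.006 m and y of filter_mid in the frame of slot_far between -0.02 and 0.02 m and z of filter_mid in the frame of slot_far between 0.036 and 0.049 m)) and angle between filter_mid's own z axis and vertical below 0.25 rad and angle between the x axis of filter_mid and the x axis of rack, either way round below 0.25 rad and contact force between the fingers and filter below 0.1 N), for 0.2 s.
2. one clip has been pushed back by rocking, the insert still down in its seat (value of joint any of clip_left, clip_right above 0.005 m and z of lamp_mid in the frame of lamp_base below 0.076 m and horizontal distance between lamp_mid and lamp_base below 0.025 m), for 0.05 s.
3. both clips have been pushed back, the insert still down in its seat (value of joint each of clip_left, clip_right above 0.005 m and z of lamp_mid in the frame of lamp_base below 0.076 m and horizontal distance between lamp_mid and lamp_base below 0.025 m), for 0.05 s.
At the end, for the whole second after the job is handed in: Insert held still, tilt under 0.2 rad, within 30 mm sideways of its seat, foot 10 to 65 mm above the clip tops, touching only the fingers; both clips over 5 mm back; amber filter in the middle or far slot (6 mm across, 20 mm along, tilt and twist under 0.25 rad), let go (all of step 1 and value of joint each of clip_left, clip_right above 0.005 m and height (world z) of lamp_mid between 0.138 and 0.193 m and horizontal distance between lamp_mid and lamp_base below 0.03 m and angle between lamp_mid's own z axis and vertical below 0.2 rad and contact force between the fingers and lamp above 2 N and contact force between lamp and lamp_base below 0.1 N and linear speed of lamp below 0.03 m/s); the arm keeps its last pose, push and grip.
It fails at once if the blue filter, the oil bottle or the objective was moved by more than 25 mm (distance of any of blue_filter_mid, oil_bottle, objective from where it was at the start of the episode above 0.025 m).
It also fails if it takes over 58 s, if anything falls off the work surface, if the arm or the gripper's body presses on something with over 40 N, if the wrist force passes 120 N, or if a joint passes its speed limit or range.

## Working session

There is one attempt and no reset: what is moved stays moved. The work goes in short steps, Python scripts to look and compute and a shell command to move; the robot and the scene stay as the last step left them, time stands still between calls to the robot, and variables do not carry over. Pictures are saved under pics/ and viewed, at most 10 in all, crops included, and the job is handed in when it is done.

```bash
mkdir -p pics; ls; python3 - <<'E'
from station import observe, viewer, workorder, arm
import cv2
for n in ("scene","top"):
    im=viewer.snapshot(n); cv2.imwrite(f"pics/{n}0.png",im[:,:,::-1])
    c=viewer.calibration(n); print(n,{k:(v.tolist() if hasattr(v,'tolist') else v) for k,v in c.items()})
print(viewer.calibration("wrist"));print(observe()); print(arm.pinch_z, [a for a in dir(arm) if a[0]!='_'])
a=cv2.imread("pics/scene0.png");b=cv2.imread("pics/top0.png")
E
```

```text
pics
scene {'K': [[432.2150942931285, 0.0, 269.9058434726374], [0.0, 432.2150942931285, 190.29770920767356], [0.0, 0.0, 1.0]], 'xyz': [1.1639474318987555, 0.42388318376550166, 0.5720462660602604], 'attitude': [0.22965552334901995, 0.4354234575590016, 0.7804161106249113, 0.3855067411599158]}
top {'K': [[381.18415187928167, 0.0, 257.86016587936143], [0.0, 381.18415187928167, 190.143116940777], [0.0, 0.0, 1.0]], 'xyz': [0.3760732330788483, -0.024468664853864005, 1.0097786869445127], 'attitude': [0.07201266113503957, -0.06668991151045356, -0.6967469998687432, 0.7105703698528975]}
{'K': array([[266.40933411,   0.        , 257.44761238],
       [  0.        , 266.40933411, 193.88299365],
       [  0.        ,   0.        ,   1.        ]]), 'T_tool_cam': array([[ 4.85484740e-04,  9.58096702e-01,  2.86444538e-01,
         8.09795365e-02],
       [ 9.99999468e-01, -2.04417069e-04, -1.01113173e-03,
        -3.72945398e-04],
       [-9.10207825e-04,  2.86444876e-01, -9.58096292e-01,
        -1.67585224e-01],
       [ 0.00000000e+00,  0.00000000e+00,  0.00000000e+00,
         1.00000000e+00]])}
{'clock': 0.1, 'q': array([ 9.51178329e-01,  2.59294336e-01,  1.53592995e+00, -3.12870443e-05,
        1.34794355e+00, -2.02777327e-01]), 'joint_vel': array([-0.00019056, -0.00312819, -0.00073679, -0.00055087,  0.00047531,
       -0.00209117]), 'joint_torque': array([ 1.86721671e-03, -4.38209653e+01, -2.84641653e+01,  7.21569895e-02,
        3.62428708e-02, -6.91760624e-05]), 'position': array([0.22238926, 0.50253799, 0.2179053 ]), 'tcp_rot': array([ 2.06911221e-01,  9.78359405e-01, -7.28038580e-04, -3.00824383e-04]), 'contact_force': array([ 0.08825644, -0.32412638,  1.02356013]), 'torque': array([ 0.00705293, -0.02521445,  0.00578111]), 'finger_force': 0.0, 'opening': 0.9981302516679408}
-0.0188 ['Unreachable', 'pinch_z']
```

View pics/scene0.png

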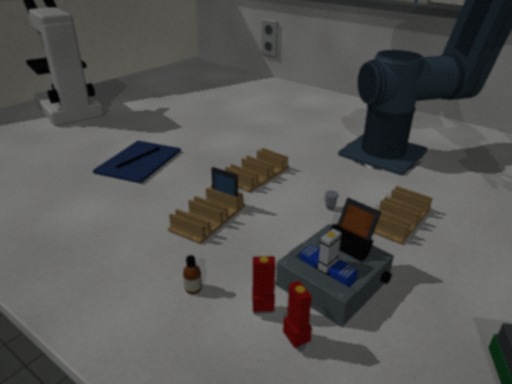

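View pics/top0.png

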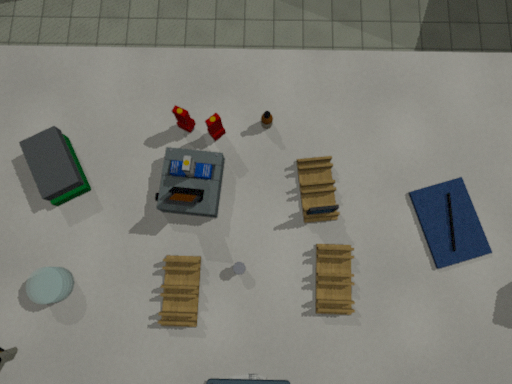

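The scene picture shows the lamp base at (335,265), the amber plate at (358,228), red look-alikes at (263,285) and (298,313), and the oil bottle at (192,275). In the top picture, x is up and y is left.

There are three rack candidates in the top picture: (317,188), (334,278) and (182,290). The one at (317,188) is farthest from the robot and holds the blue filter, so it's the one meant. The lamp insert is the grey and white one in the base at (187,163), not the red ones.

```bash
cat > h.py <<'E'
from station import observe, viewer, arm
import numpy as np, cv2
from scipy.spatial.transform import Rotation as R
def pose(name):
    c=viewer.calibration(name)
    if "xyz" in c: return c["K"],R.from_quat(c["attitude"]).as_matrix(),np.array(c["xyz"])
    s=observe(); Rt=R.from_quat(s["tcp_rot"]).as_matrix(); T=c["T_tool_cam"]
    return c["K"],Rt@T[:3,:3],s["position"]+Rt@T[:3,3]
def cast(P,uv,z):
    K,A,o=P; uv=np.atleast_2d(uv).astype(float)
    d=np.c_[(uv[:,0]-K[0,2])/K[0,0],-(uv[:,1]-K[1,2])/K[1,1],-np.ones(len(uv))]@A.T
    return o+d*((z-o[2])/d[:,2])[:,None]
def proj(P,X):
    K,A,o=P; c=(np.atleast_2d(X)-o)@A
    return np.c_[K[0,2]-K[0,0]*c[:,0]/c[:,2],K[1,2]+K[1,1]*c[:,1]/c[:,2]]
def totool(v):  # world vector -> tool mm
    return (R.from_quat(observe()["tcp_rot"]).as_matrix().T@np.array(v))*1000
E
python3 - <<'E'
from h import *
im=cv2.imread("pics/top0.png");P=pose("top");P=(np.array(P[0]),)+P[1:]
hsv=cv2.cvtColor(im,cv2.COLOR_BGR2HSV)
m=cv2.inRange(hsv,(105,150,60),(130,255,255));m[:, 400:]=0
for c in cv2.findContours(m,0,2)[0]:
    if cv2.contourArea(c)>30:
        r=cv2.minAreaRect(c);print("blue",r,cast(P,r[0],.069).round(4))
m=cv2.inRange(hsv,(8,90,60),(25,255,255))
for c in cv2.findContours(m,0,2)[0]:
    if cv2.contourArea(c)>300:
        r=cv2.minAreaRect(c);print("wood",r,cast(P,r[0],.03).round(3))
print(cast(P,[[190,182]],.058), cast(P,[[267,120],[239,268]],.04))
crop=np.hstack([cv2.resize(im[135:235,140:240],None,fx=4,fy=4,interpolation=2),cv2.resize(im[140:240,275:375],None,fx=4,fy=4,interpolation=2)])
cv2.imwrite("pics/crop0.png",crop)
E
```

```text
blue ((203.117919921875, 170.11572265625), (17.04911994934082, 14.075435638427734), 7.594643592834473) [[0.6126 0.1249 0.069 ]]
blue ((177.32928466796875, 167.5365753173828), (14.908258438110352, 13.803942680358887), 6.34019136428833) [[0.6181 0.191  0.069 ]]
wood ((179.15931701660156, 290.6106262207031), (38.181907653808594, 70.7762222290039), 3.8140745162963867) [[0.312 0.176 0.03 ]]
wood ((335.0, 279.0), (70.0, 38.0), 90.0) [[ 0.348 -0.213  0.03 ]]
wood ((317.4853515625, 188.8798370361328), (64.03776550292969, 35.129981994628906), 83.04703521728516) [[ 0.577 -0.171  0.03 ]]
[[0.5833695 0.1587452 0.058    ]] [[ 0.76200796 -0.0358812   0.04      ]
 [ 0.3702226   0.02785566  0.04      ]]
```

View pics/crop0.png

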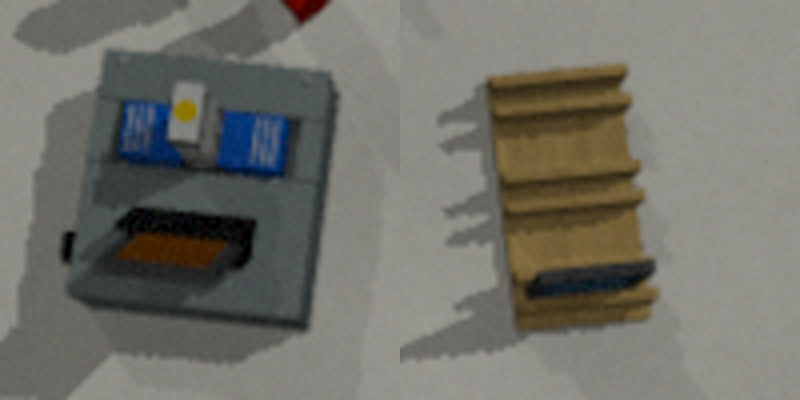

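The crops confirm it. On the left is the base with the insert (yellow top) between two blue clips and the amber plate in its holder; on the right is the rack with the blue plate in its near slot. Next I turn and move over the amber plate.

```bash
python3 -m creep '[[[-37,-17,0],0,0],[[-37,-17,0],0,0],[[-37,-17,0],0,0],[[-37,-17,0],0,0],[[-37,-17,0],0,0],[[-37,-17,0],0,0],[[-37,-17,0],0,0],[[-37,-17,0],0,0],[[-37,-17,0],0,0],[[-37,-17,0],0,0],[[-37,-17,0],0,0],[[0,0,0],0,0]]'; python3 -m creep '[[[0,0,0],0.14,0],[[0,0,0],0.14,0],[[0,0,0],0.14,0],[[0,0,0],0.14,0],[[0,0,0],0.14,0],[[0,0,0],0.14,0],[[0,0,0],0.14,0],[[0,0,0],0.14,0],[[0,0,0],0.12,0],[[0,0,0],0,0]]'
cat >> h.py <<'E'
def status():
    s=observe(); Rt=R.from_quat(s["tcp_rot"]).as_matrix(); print("t",round(s["clock"],2),"p",s["position"].round(4),"toolx",Rt[:,0].round(3),"tooly",Rt[:,1].round(3),"q",s["q"].round(2),"F",np.round(s["contact_force"],1),"open",round(s["opening"],3),"ff",np.round(s["finger_force"],1))
E
python3 - <<'E'
from h import *
status()
im=viewer.snapshot("wrist");cv2.imwrite("pics/w1.png",im[:,:,::-1]); np.savez("w1.npz",*pose("wrist"))
E
```

```text
clock: 1.3
position: [0.522, 0.1633, 0.2179]
tcp_rot: [0.209, 0.978, -0.001, 0.0]
contact_force: [-0.1, 0.5, 0.7]
opening: 0.997
finger_force: 0.0
clock: 2.3
position: [0.5183, 0.1679, 0.2183]
tcp_rot: [0.737, 0.676, -0.0, -0.0]
contact_force: [0.3, 0.1, -0.6]
opening: 1.003
finger_force: 0.0
t 2.3 p [0.5183 0.1679 0.2183] toolx [0.086 0.996 0.   ] tooly [ 0.996 -0.086 -0.001] q [0.11 0.25 1.55 0.   1.35 0.19] F [ 0.3  0.1 -0.6] open 1.003 ff 0.0
```

View pics/w1.png

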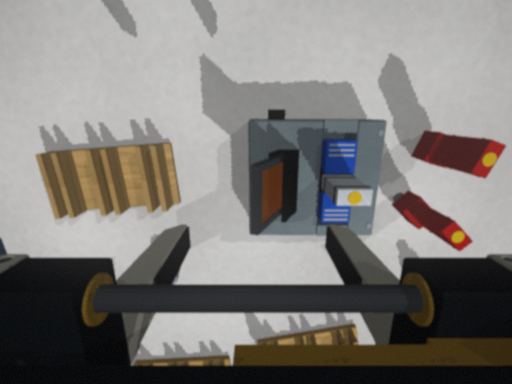

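```bash
python3 - <<'E'
from h import *
d=np.load("w1.npz");P=(d['arr_0'],d['arr_1'],d['arr_2'])
im=cv2.imread("pics/w1.png");hsv=cv2.cvtColor(im,cv2.COLOR_BGR2HSV)
print("deck",cast(P,[[249,119],[385,120],[374,236],[250,235]],.058).round(4).tolist())
m=cv2.inRange(hsv,(105,140,60),(130,255,255));m[:,:240]=0
for c in cv2.findContours(m,0,2)[0]:
    if cv2.contourArea(c)>100:
        b=cv2.boxPoints(cv2.minAreaRect(c));print("blue",b.round(1).tolist(),cast(P,b,.069).round(4).tolist())
m=cv2.inRange(hsv,(22,150,120),(33,255,255));m[:,400:]=0;m[:,:320]=0;m[260:]=0
M=cv2.moments(m,True);c=(M['m10']/M['m00'],M['m01']/M['m00']);print("yellow",c,cast(P,c,.126).round(4))
m=cv2.inRange(hsv,(3,120,60),(16,255,255));m[:,:245]=0;m[:,300:]=0;m[250:]=0
k=max(cv2.findContours(m,0,2)[0],key=cv2.contourArea);print("amber",cv2.approxPolyDP(k,3,True)[:,0].tolist())
cv2.imwrite("pics/w1c.png",cv2.resize(im[110:245,240:400],None,fx=4.5,fy=4.4,interpolation=cv2.INTER_CUBIC))
E
```

```text
deck [[0.5133, 0.2432, 0.058], [0.6739, 0.2288, 0.058], [0.6673, 0.0782, 0.058], [0.5009, 0.0933, 0.058]]
blue [[318.0, 192.0], [349.0, 192.0], [349.0, 222.0], [318.0, 222.0]] [[0.5909, 0.1497, 0.069], [0.6292, 0.1465, 0.069], [0.6298, 0.1063, 0.069], [0.5902, 0.1095, 0.069]]
blue [[321.0, 139.0], [356.0, 139.0], [356.0, 173.0], [321.0, 173.0]] [[0.5955, 0.214, 0.069], [0.6363, 0.2107, 0.069], [0.6372, 0.1699, 0.069], [0.595, 0.1734, 0.069]]
yellow (354.5, 197.5) [[0.616  0.1584 0.126 ]]
amber [[282, 163], [263, 171], [263, 221], [281, 206]]
```

View pics/w1c.png

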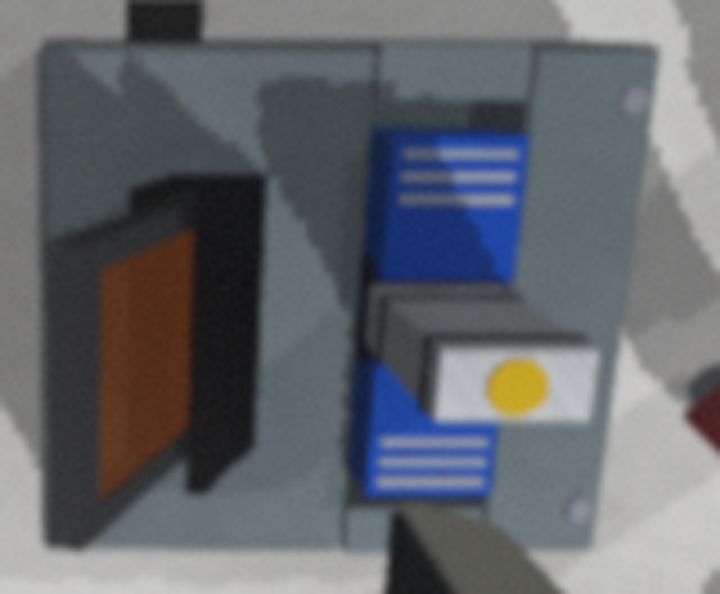

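```bash
python3 - <<'E'
from h import *
d=np.load("w1.npz");P=(d['arr_0'],d['arr_1'],d['arr_2'])
s=np.array([.616,.1585]);a=-.087;X=np.array([np.cos(a),np.sin(a)]);Y=np.array([-X[1],X[0]])
q=cast(P,[[250,164.5],[250,232.7]],.139)[:,:2]
print("plate top corners base",((q-s)@np.c_[X,Y]).round(4))
mid=q.mean(0); yb=(mid-s)@Y
t=s-.098*X+yb*Y; print(t, totool([*(t-observe()["position"][:2]),.125-observe()["position"][2]]).round(1))
E
```

```text
plate top corners base [[-0.1063  0.0358]
 [-0.1065 -0.0339]]
[0.51845142 0.16794138] [ 0.2  0.2 93.4]
```

```bash
python3 -m creep '[[[0,0,30],0,0],[[0,0,30],0,0],[[0,0,25],0,0],[[0,0,8],0,0],[[0,0,0],0,0],[[0,0,0],0,1],[[0,0,0],0,1],[[0,0,0],0,1],[[0,0,0],0,1],[[0,0,0],0,1],[[0,0,0],0,1],[[0,0,0],0,1]]' 8; python3 -c "
from h import *
status()"
```

```text
clock: 3.55
position: [0.5191, 0.1672, 0.1257]
tcp_rot: [0.737, 0.676, 0.0, 0.0]
contact_force: [1.1, -0.1, 0.7]
opening: 0.444
finger_force: 0.0
t 3.55 p [0.5191 0.1672 0.1257] toolx [0.086 0.996 0.   ] tooly [ 0.996 -0.086  0.   ] q [0.11 0.33 1.68 0.   1.13 0.19] F [ 1.1 -0.1  0.7] open 0.444 ff 0.0
```

```bash
python3 -m creep '[[[0,0,0],0,1],[[0,0,0],0,1],[[0,0,0],0,1],[[0,0,0],0,1],[[0,0,0],0,1],[[0,0,0],0,1],[[0,0,0],0,1],[[0,0,0],0,1]]' 8; python3 -c "
from h import *
status()"
```

```text
clock: 4.35
position: [0.5193, 0.1672, 0.1257]
tcp_rot: [0.737, 0.676, 0.0, 0.0]
contact_force: [1.5, -0.4, 0.3]
opening: 0.153
finger_force: 7.3
t 4.35 p [0.5193 0.1672 0.1257] toolx [0.086 0.996 0.   ] tooly [ 0.996 -0.086  0.   ] q [ 0.11  0.33  1.68 -0.    1.13  0.19] F [ 1.5 -0.4  0.3] open 0.153 ff 7.3
```

```bash
python3 -m creep '[[[0,-2.5,-5.5],0,1],[[0,-2.5,-5.5],0,1],[[0,-2.5,-5.5],0,1],[[0,-2.5,-5.5],0,1],[[0,-2.5,-5.5],0,1],[[0,-2.5,-5.5],0,1],[[0,-2.5,-5.5],0,1],[[0,0,-10],0,1],[[0,0,-20],0,1],[[0,0,-20],0,1],[[0,0,0],0,1]]'; python3 - <<'E'
from h import *
status()
im=viewer.snapshot("wrist");cv2.imwrite("pics/w2.png",im[:,:,::-1])
E
```

```text
clock: 5.45
position: [0.5034, 0.1689, 0.2173]
tcp_rot: [0.737, 0.676, 0.002, 0.002]
contact_force: [0.6, 0.1, -0.4]
opening: 0.085
finger_force: 8.0
t 5.45 p [0.5034 0.1689 0.2173] toolx [0.086 0.996 0.001] tooly [ 0.996 -0.086  0.006] q [0.11 0.22 1.59 0.   1.33 0.2 ] F [ 0.6  0.1 -0.4] open 0.085 ff 8.0
```

View pics/w2.png

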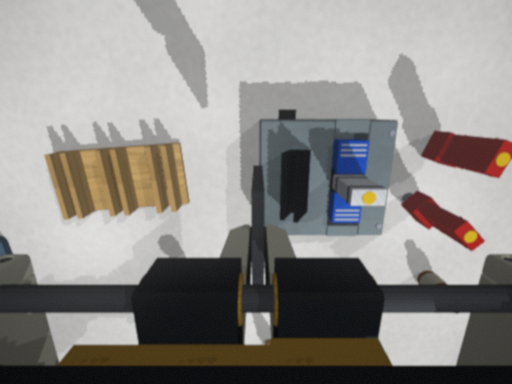

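The plate is out of the holder and hangs flush and vertical in the fingers, edge-on at (258,165–235), with an opening of about 8 mm. Next is the rack.

```bash
python3 -m creep '[[[0,0,-20],0,1],[[-41,14,0],0,1],[[-41,14,0],0,1],[[-41,14,0],0,1],[[-41,14,0],0,1],[[-41,14,0],0,1],[[-41,14,0],0,1],[[-41,14,0],0,1],[[-41,14,0],0,1],[[-41,14,0],0,1],[[-41,14,0],-0.1,1],[[0,0,0],-0.09,1]]' 20; python3 -m creep '[[[0,0,0],0,1],[[0,0,0],0,1]]' >/dev/null;  python3 - <<'E'
from h import *
status()
im=viewer.snapshot("wrist");cv2.imwrite("pics/w3.png",im[:,:,::-1]);np.savez("w3.npz",*pose("wrist"))
E
```

```text
clock: 6.7
position: [0.6056, -0.2576, 0.2312]
tcp_rot: [0.67, 0.743, -0.001, -0.001]
contact_force: [-0.9, 1.2, -0.9]
opening: 0.084
finger_force: 20.0
t 6.9 p [ 0.6054 -0.2512  0.2328] toolx [-0.101  0.995  0.002] tooly [ 0.995  0.101 -0.002] q [-0.56  0.44  1.23  0.    1.47 -0.67] F [ 0.   0.4 -1.3] open 0.088 ff 20.0
```

View pics/w3.png

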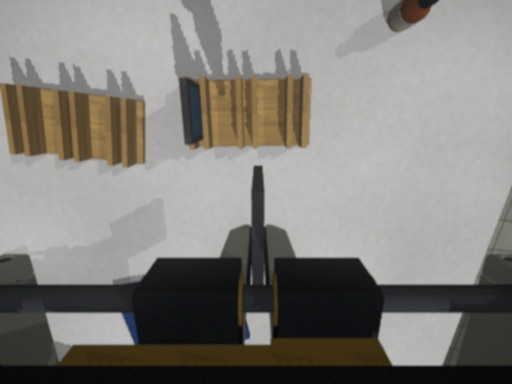

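The picture shows the rack square to the tool at (188–310, 75–148), with the blue filter in its near slot at (190,110). The middle slot is near x=247 and the far slot near x=298. I'll enlarge this once for exact edges.

```bash
python3 - <<'E'
from h import *
im=cv2.imread("pics/w3.png")
cv2.imwrite("pics/w3c.png",cv2.resize(im[66:156,175:320],None,fx=5,fy=5,interpolation=cv2.INTER_CUBIC))
E
```

```text
(no output)
```

View pics/w3c.png

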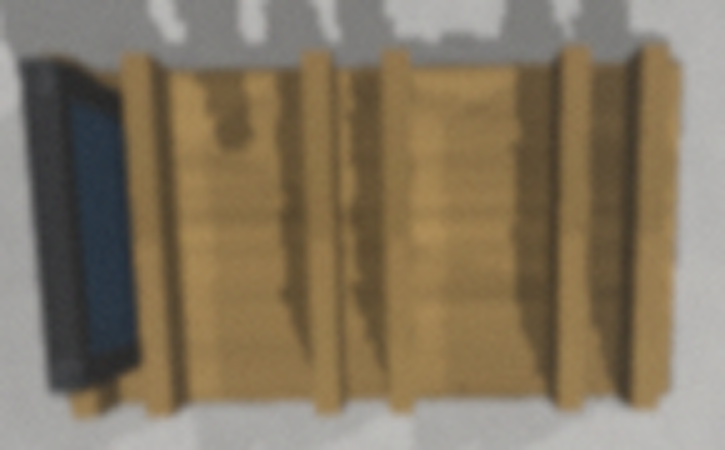

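```bash
python3 - <<'E'
from h import *
d=np.load("w3.npz");P=(d['arr_0'],d['arr_1'],d['arr_2'])
f=lambda l:cast(P,[[175+(x-2)/5,66+(y-2)/5] for x,y in l],.04)[:,:2]
mt,mb,ft,fb=q=f([(356.5,50),(366,408),(615,46),(606,408)])
print(q.round(4).tolist())
for a,b in((mt,mb),(ft,fb)): print("slot",(a+b)/2,"len",np.linalg.norm(a-b),"yaw",np.arctan2(-(a-b)[0],(a-b)[1]))
m,fa=(mt+mb)/2,(ft+fb)/2; print("sep",fa-m,np.linalg.norm(fa-m),np.arctan2(*(fa-m)[::-1]))
# cross-check: top view
s=observe()
T=pose("top");T=(np.array(T[0]),)+T[1:]
print("proj in top crop",((proj(T,np.c_[q,[.04]*4])-[275,140])*4+[400,0]).round(0).tolist())
print(totool([*(fa-s["position"][:2]),0]).round(1),totool([*(m-s["position"][:2]),0]).round(1))
E
```

```text
[[0.577, -0.1262], [0.5875, -0.2143], [0.641, -0.1187], [0.6517, -0.2076]]
slot [ 0.58223849 -0.17026668] len 0.08869346437163472 yaw 0.11953615987608195
slot [ 0.64635626 -0.16317114] len 0.08958642917099134 yaw 0.11904935380432952
sep [0.06411778 0.00709554] 0.06450919084766829 0.110215636502092
proj in top crop [[503.0, 192.0], [638.0, 178.0], [491.0, 96.0], [626.0, 83.0]]
[83.  49.6  0. ] [ 82.5 -14.9   0.1]
```

```bash
python3 -m creep '[[[41,25,0],-0.015,1],[[42,25,0],0,1],[[0,0,35],0,1],[[0,0,35],0,1],[[0,0,35],0,1],[[0,0,0],0,1],[[0,0,0],0,1],[[0,0,0],0,1]]'; python3 - <<'E'
from h import *
status();s=observe()
print(totool([.6464-s["position"][0],-.1632-s["position"][1],0]))
im=viewer.snapshot("wrist");cv2.imwrite("pics/w4.png",im[:,:,::-1])
im=viewer.snapshot("scene");cv2.imwrite("pics/s4.png",im[:,:,::-1])
a=cv2.resize(cv2.imread("pics/w4.png")[40:280,140:400],(400,369),interpolation=2)
b=cv2.resize(im[120:290,120:310,::-1],(400,369),interpolation=2)
cv2.imwrite("pics/c4.png",np.hstack([a,b]))
E
```

```text
clock: 7.75
position: [0.6478, -0.164, 0.1319]
tcp_rot: [0.664, 0.748, 0.001, 0.002]
contact_force: [0.2, 0.7, -1.0]
opening: 0.084
finger_force: 20.0
t 7.75 p [ 0.6478 -0.164   0.1319] toolx [-0.119  0.993 -0.002] tooly [0.993 0.119 0.004] q [-0.41  0.53  1.35 -0.    1.26 -0.53] F [ 0.2  0.7 -1. ] open 0.084 ff 20.0
[ 0.96949301 -1.25955212 -0.00650932]
```

View pics/c4.png

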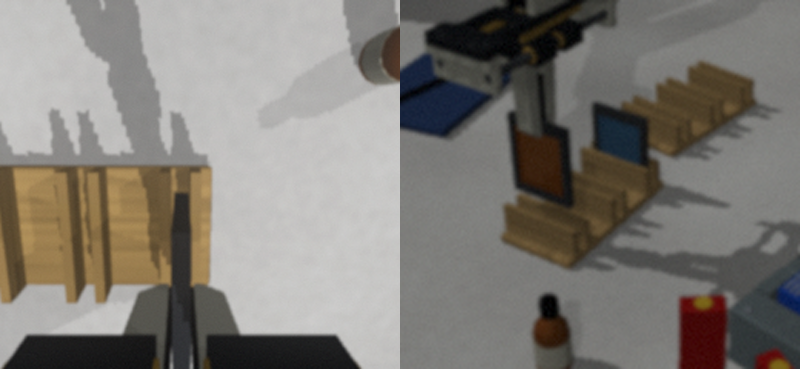

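The plate hangs square above the far slot, between the walls at (165,230) and (205,230) in the left crop. Lowering it now.

```bash
python3 -m creep '[[[1,-1,8],0,1],[[0,0,10],0,1],[[0,0,10],0,1],[[0,0,10],0,1],[[0,0,5],0,1],[[0,0,0],0,1],[[0,0,0],0,1]]';python3 -c "
from h import *
status();s=observe();print(totool([.6464-s['position'][0],-.1632-s['position'][1],0]))"
```

```text
clock: 8.55
position: [0.6452, -0.163, 0.086]
tcp_rot: [0.664, 0.748, -0.0, -0.0]
contact_force: [-0.0, -0.0, -0.5]
opening: 0.083
finger_force: 20.0
t 8.55 p [ 0.6452 -0.163   0.086 ] toolx [-0.119  0.993  0.   ] tooly [ 0.993  0.119 -0.   ] q [-0.41  0.57  1.4  -0.    1.18 -0.53] F [-0.  -0.  -0.5] open 0.083 ff 20.0
[-3.77309810e-01  1.14279552e+00 -5.64845814e-04]
```

```bash
python3 -m creep '[[[0,1,1],0,1],[[0,0,1],0,1],[[0,0,1],0,1],[[0,0,1],0,1],[[0,0,0],0,1]]';python3 -m creep '[[[0,0,1],0,1],[[0,0,1],0,1],[[0,0,0],0,1]]'
```

```text
clock: 9.05
position: [0.6467, -0.1627, 0.0832]
tcp_rot: [0.664, 0.748, 0.0, 0.001]
contact_force: [-2.4, 0.9, 4.0]
opening: 0.084
finger_force: 20.0
clock: 9.35
position: [0.6475, -0.1627, 0.0831]
tcp_rot: [0.664, 0.748, 0.001, 0.002]
contact_force: [-3.1, 2.7, 13.9]
opening: 0.085
finger_force: 20.1
```

```bash
python3 -m creep '[[[0,0,-1.5],0,1],[[0,0,0],0,0.7],[[0,0,0],0,0.5],[[0,0,0],0,0.5],[[0,0,0],0,0.5],[[0,0,0],0,0.5],[[0,0,0],0,0.5],[[0,0,0],0,0.5]]'; python3 -m creep '[[[0,0,-25],0,0.5],[[0,0,-40],0,0.5],[[0,0,-40],0,0.5],[[0,0,-20],0,0.5],[[0,0,0],0,0.5]]' ; python3 - <<'E'
from h import *
status()
im=viewer.snapshot("scene");cv2.imwrite("pics/s5.png",im[:,:,::-1])
cv2.imwrite("pics/c5.png",cv2.resize(im[140:280,150:300,::-1],None,fx=4,fy=4,interpolation=2))
E
```

```text
clock: 10.15
position: [0.6462, -0.1628, 0.0816]
tcp_rot: [0.664, 0.748, -0.0, -0.0]
contact_force: [0.2, 0.4, 0.2]
opening: 0.5
finger_force: 0.0
clock: 10.65
position: [0.6482, -0.1636, 0.2111]
tcp_rot: [0.664, 0.748, 0.001, 0.004]
contact_force: [0.1, 0.0, 0.2]
opening: 0.501
finger_force: 0.0
t 10.65 p [ 0.6482 -0.1636  0.2111] toolx [-0.119  0.993 -0.004] tooly [0.993 0.119 0.007] q [-0.41  0.47  1.24  0.    1.42 -0.53] F [0.1 0.  0.2] open 0.501 ff 0.0
```

View pics/c5.png

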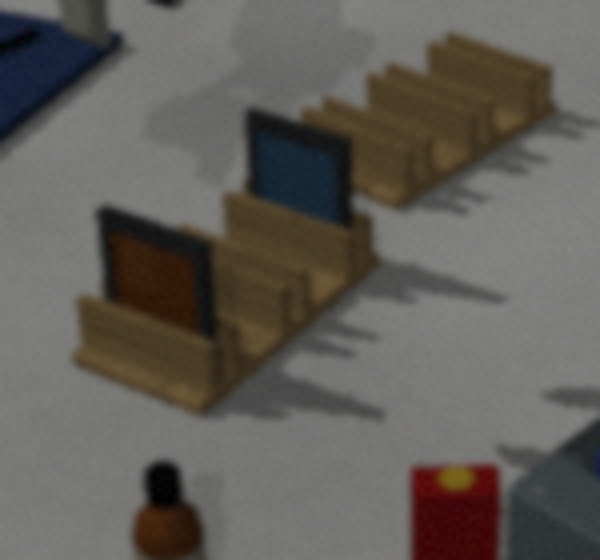

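The amber plate stands upright in the far slot at (160,275), let go, and the blue one is untouched. Now the insert.

```bash
python3 -m creep '[[[0,0,-20],0,0.5],[[40,1,0],0,0.5],[[40,1,0],0,0.5],[[40,1,0],0,0.5],[[40,1,0],0,0.5],[[41,1,0],0,0.5],[[41,1,0],0,0.5],[[41,0,0],0,0.5],[[41,0,0],0,0.5],[[0,0,0],0,0.5]]'; python3 -m creep '[[[0,0,0],-0.136,0.5],[[0,0,0],-0.136,0.5],[[0,0,0],-0.136,0.5],[[0,0,0],-0.137,0.5],[[0,0,0],-0.137,0.5],[[0,0,0],-0.137,0.5],[[0,0,0],-0.137,0.5],[[0,0,0],-0.137,0.5],[[0,0,0],-0.136,0.5],[[0,0,0],-0.136,0.5],[[0,0,0],0,0.5],[[0,0,0],0,0.5]]'>/dev/null; python3 - <<'E'
from h import *
status();s=observe();print(totool([.616-s['position'][0],.1585-s['position'][1],.086-s['position'][2]]))
im=viewer.snapshot("wrist");cv2.imwrite("pics/w6.png",im[:,:,::-1]);P=pose("wrist")
hsv=cv2.cvtColor(im,cv2.COLOR_RGB2HSV);m=cv2.inRange(hsv,(22,150,120),(33,255,255))
for c in cv2.findContours(m,0,2)[0]:
    if cv2.contourArea(c)>15:
        M=cv2.moments(c);p=(M['m10']/M['m00'],M['m01']/M['m00']);print("yellow",p,cast(P,p,.126).round(4))
print(proj(P,[.616,.1585,.126]))
E
```

```text
clock: 11.7
position: [0.6114, 0.1648, 0.2241]
tcp_rot: [0.662, 0.75, -0.001, -0.002]
contact_force: [-0.0, 0.1, 0.8]
opening: 0.5
finger_force: 0.0
t 12.9 p [0.6133 0.159  0.2252] toolx [-0.996  0.091  0.002] tooly [ 0.091  0.996 -0.001] q [ 0.08  0.41  1.31 -0.    1.43 -1.4 ] F [-0.6  0.2  0.5] open 0.498 ff 0.0
[ -3.1113875   -0.17721596 139.15115043]
yellow (257.0, 197.3254901960784) [[0.6158 0.1587 0.126 ]]
[[256.84958763 197.48058086]]
```

```bash
python3 -m creep '[[[-3,0,30],0,0.5],[[0,0,40],0,0.5],[[0,0,40],0,0.5],[[0,0,20],0,0.5],[[0,0,9],0,0.6],[[0,0,0],0,0.67],[[0,0,0],0,0.67],[[0,0,0],0,0.67],[[0,0,0],0,0.67]]';python3 -c "
from h import *
status();s=observe();print(totool([.616-s['position'][0],.1585-s['position'][1],.086-s['position'][2]]))"
```

```text
clock: 13.85
position: [0.6177, 0.1595, 0.0892]
tcp_rot: [0.044, 0.999, 0.0, 0.001]
contact_force: [0.4, 0.9, 1.3]
opening: 0.327
finger_force: 0.0
t 13.85 p [0.6177 0.1595 0.0892] toolx [-0.996  0.087 -0.003] tooly [0.087 0.996 0.   ] q [ 0.08  0.52  1.48  0.    1.14 -1.41] F [0.4 0.9 1.3] open 0.327 ff 0.0
[ 1.6154045  -1.09720384  3.22667426]
```

```bash
python3 -m creep '[[[1,3,0],0,0.67],[[0,3,0],0,0.67],[[0,3,0],0,0.67],[[0,2,0],0,0.67],[[0,2,0],0,0.67],[[0,0,0],0,0.67]]'; python3 -m creep '[[[0,2,0],0,0.67],[[0,2,0],0,0.67],[[0,2,0],0,0.67],[[0,0,0],0,0.67],[[0,0,0],0,0.67]]';python3 - <<'E'
from h import *
status()
im=viewer.snapshot("wrist");cv2.imwrite("pics/w7.png",im[:,:,::-1]);P=pose("wrist")
hsv=cv2.cvtColor(im,cv2.COLOR_RGB2HSV);m=cv2.inRange(hsv,(22,150,120),(33,255,255))
for c in cv2.findContours(m,0,2)[0]:
    if cv2.contourArea(c)>15:
        M=cv2.moments(c);p=(M['m10']/M['m00'],M['m01']/M['m00']);print("yellow",p,cast(P,p,.124).round(4))
E
```

```text
clock: 14.45
position: [0.6171, 0.1711, 0.0882]
tcp_rot: [0.043, 0.999, -0.001, 0.0]
contact_force: [-1.4, -5.5, 3.7]
opening: 0.33
finger_force: 3.1
clock: 14.95
position: [0.6177, 0.1763, 0.0882]
tcp_rot: [0.043, 0.999, -0.002, 0.0]
contact_force: [-1.5, -8.1, 4.1]
opening: 0.329
finger_force: 4.2
t 14.95 p [0.6177 0.1763 0.0882] toolx [-0.996  0.087 -0.001] tooly [ 0.087  0.996 -0.003] q [ 0.11  0.53  1.46 -0.    1.15 -1.38] F [-1.5 -8.1  4.1] open 0.329 ff 4.2
yellow (256.4959239130435, 266.6317934782609) [[0.6187 0.1759 0.124 ]]
```

```bash
cat > top.py <<'E'
from h import *
status()
im=viewer.snapshot("wrist");P=pose("wrist")
hsv=cv2.cvtColor(im,cv2.COLOR_RGB2HSV);m=cv2.inRange(hsv,(22,150,120),(33,255,255))
for c in cv2.findContours(m,0,2)[0]:
    if cv2.contourArea(c)>15:
        M=cv2.moments(c);p=(M['m10']/M['m00'],M['m01']/M['m00']);print("yellow",p,cast(P,p,.124).round(4))
m=cv2.inRange(hsv,(105,140,60),(130,255,255))
for c in cv2.findContours(m,0,2)[0]:
    if cv2.contourArea(c)>60:
        x,y,w,h=cv2.boundingRect(c);b=np.array([[x,y],[x+w,y],[x,y+h],[x+w,y+h]]);print("blue",(x,y,w,h),cast(P,b,.069)[:,1].round(4))
E
python3 -m creep '[[[0,2,0],0,0.67],[[0,1,0],0,0.67],[[0,0,0],0,0.67],[[0,0,0],0,0.67]]'; python3 top.py
python3 -m creep '[[[0,-6,0],0,0.67],[[0,-6,0],0,0.67],[[0,-6,0],0,0.67],[[0,-4,0],0,0.67],[[0,-4,0],0,0.67],[[0,-4,0],0,0.67],[[0,-3,0],0,0.67],[[0,-2,0],0,0.67],[[0,-2,0],0,0.67],[[0,-2,0],0,0.67],[[0,0,0],0,0.67],[[0,0,0],0,0.67]]';python3 top.py
```

```text
clock: 15.4
position: [0.618, 0.1791, 0.0884]
tcp_rot: [0.043, 0.999, -0.002, 0.0]
contact_force: [-0.6, -6.7, 4.7]
opening: 0.332
finger_force: 4.5
t 15.4 p [0.618  0.1791 0.0884] toolx [-0.996  0.087 -0.001] tooly [ 0.087  0.996 -0.004] q [ 0.11  0.53  1.46 -0.    1.15 -1.37] F [-0.6 -6.7  4.7] open 0.332 ff 4.5
yellow (258.96708979783733, 266.04748472026324) [[0.6188 0.1801 0.124 ]]
blue (256, 195, 53, 51) [0.1802 0.219  0.1766 0.2177]
blue (160, 195, 57, 51) [0.11   0.1517 0.1021 0.1464]
clock: 16.65
position: [0.6146, 0.1442, 0.0881]
tcp_rot: [0.043, 0.999, 0.001, 0.001]
contact_force: [0.6, 6.9, 1.4]
opening: 0.331
finger_force: 3.0
t 16.65 p [0.6146 0.1442 0.0881] toolx [-0.996  0.087 -0.001] tooly [0.087 0.996 0.003] q [ 0.05  0.51  1.5   0.    1.14 -1.43] F [0.6 6.9 1.4] open 0.331 ff 3.0
yellow (261.396, 267.61066666666665) [[0.6164 0.1463 0.124 ]]
blue (300, 196, 57, 51) [0.1775 0.2193 0.1759 0.2201]
blue (203, 196, 55, 51) [0.1067 0.1468 0.1007 0.1433]
```

```bash
python3 -m creep '[[[0,-2,0],0,0.67],[[0,-2,0],0,0.67],[[0,-2,0],0,0.67],[[0,-2,0],0,0.67],[[0,-1.5,0],0,0.67],[[0,0,0],0,0.67],[[0,0,0],0,0.67]]';python3 top.py
```

```text
clock: 17.4
position: [0.6141, 0.1358, 0.0889]
tcp_rot: [0.043, 0.999, 0.002, 0.001]
contact_force: [-1.0, 8.8, 5.1]
opening: 0.338
finger_force: 5.0
t 17.4 p [0.6141 0.1358 0.0889] toolx [-0.996  0.087 -0.002] tooly [0.087 0.996 0.005] q [ 0.04  0.5   1.5   0.    1.13 -1.45] F [-1.   8.8  5.1] open 0.338 ff 5.0
yellow (254.2762719923918, 266.17213504517355) [[0.6152 0.1339 0.124 ]]
blue (309, 195, 59, 51) [0.176  0.2194 0.1747 0.2208]
blue (208, 195, 53, 51) [0.102  0.1408 0.0962 0.1373]
```

```bash
python3 -m creep '[[[0,5,0],0,0.67],[[0,5,0],0,0.67],[[0,5,0],0,0.67],[[0,5,0],0,0.67],[[0,3,0],0,0.67],[[0,0,0],0,0.75],[[0,0,0],0,1],[[0,0,0],0,1],[[0,0,0],0,1],[[0,0,0],0,1],[[0,0,0],0,1],[[0,0,0],0,1]]' 35;python3 top.py
```

```text
clock: 18.65
position: [0.6154, 0.1568, 0.0875]
tcp_rot: [0.043, 0.999, 0.001, 0.0]
contact_force: [1.1, 5.0, -1.3]
opening: 0.195
finger_force: 35.0
t 18.65 p [0.6154 0.1568 0.0875] toolx [-0.996  0.087 -0.   ] tooly [0.087 0.996 0.001] q [ 0.07  0.52  1.49  0.    1.14 -1.41] F [ 1.1  5.  -1.3] open 0.195 ff 35.0
yellow (257.3502604166667, 268.5703125) [[0.6174 0.1566 0.124 ]]
blue (284, 196, 56, 52) [0.1784 0.2192 0.176  0.2193]
blue (179, 196, 55, 51) [0.102  0.142  0.0949 0.1374]
```

```bash
python3 -m creep '[[[0,1.5,0],0,1],[[0,0,-3],0,1],[[0,0,-4],0,1],[[0,0,-4],0,1],[[0,0,0],0,1]]';python3 -c "
from h import *
status()"
```

```text
clock: 19.2
position: [0.6161, 0.1569, 0.0995]
tcp_rot: [0.043, 0.999, -0.0, 0.001]
contact_force: [-0.2, 1.4, -1.8]
opening: 0.191
finger_force: 35.0
t 19.2 p [0.6161 0.1569 0.0995] toolx [-0.996  0.087 -0.001] tooly [ 0.087  0.996 -0.001] q [ 0.07  0.5   1.47 -0.    1.16 -1.41] F [-0.2  1.4 -1.8] open 0.191 ff 35.0
```

```bash
python3 -m creep '[[[0,0,-10],0,1],[[0,0,-12],0,1],[[0,0,-12],0,1],[[0,0,-12],0,1],[[0,0,-12],0,1],[[0,0,-12],0,1],[[0,0,-10],0,1],[[0,0,0],0,1],[[0,0,0],0,1],[[0,0,0],0,1]]';python3 - <<'E'
from h import *
status();P=pose("wrist")
im=viewer.snapshot("wrist");hsv=cv2.cvtColor(im,cv2.COLOR_RGB2HSV);m=cv2.inRange(hsv,(22,150,120),(33,255,255))
for c in cv2.findContours(m,0,2)[0]:
    if cv2.contourArea(c)>15:
        M=cv2.moments(c);p=(M['m10']/M['m00'],M['m01']/M['m00']);print("yellow",p,cast(P,p,.218).round(4))
m=cv2.inRange(hsv,(105,140,60),(130,255,255))
for c in cv2.findContours(m,0,2)[0]:
    if cv2.contourArea(c)>60:
        x,y,w,h=cv2.boundingRect(c);b=np.array([[x,y+h/2],[x+w,y+h/2]]);q=cast(P,b,.069);print("blue",(x,y,w,h),((q[:,:2]-[.616,.1585])@[.087,.996]).round(4))
E
```

```text
clock: 20.2
position: [0.6151, 0.1574, 0.1779]
tcp_rot: [0.043, 0.999, -0.0, -0.001]
contact_force: [-0.2, 0.2, -2.4]
opening: 0.189
finger_force: 35.0
t 20.2 p [0.6151 0.1574 0.1779] toolx [-0.996  0.087  0.001] tooly [ 0.087  0.996 -0.   ] q [ 0.08  0.44  1.38 -0.    1.33 -1.41] F [-0.2  0.2 -2.4] open 0.189 ff 35.0
yellow (257.4033505154639, 268.5927835051546) [[0.6147 0.1575 0.218 ]]
blue (275, 173, 39, 36) [0.018  0.0601]
blue (203, 173, 38, 36) [-0.0597 -0.0187]
```

```bash
python3 -c "
from station import workorder
print(workorder.hand_in())"
```

```text
the job is handed in; nothing more can be done
None
```

The job is handed in; the result was not shown. The amber filter stands let go in the far rack slot, both clips measure over 6 mm back, and the insert is held upright about 3 cm above the clips, at about 20 s on the clock.

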